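# Test a silver sheet with a contact wand

## Task

Take the orange metal tester out of its stand and first log the job: hold it steady, pointing straight down, with its tip about 5 cm above the middle of the black code on the white tag, for two seconds. Then set its sprung brass tip on the blue ringed spot of the silver sheet, square to the sloping sheet, and press lightly so that the tip is pushed in about half-way; touch the sheet nowhere else and leave its slope and the other things on the bench as they are. Finish while still holding the tester steady there: do not lift it off or let go.

Things in the scene. Friction and masses are not known exactly. Their poses are not given: they have to be found in the camera images.
- wand: The tester, about 120 g: orange block 26 (x) x 20 (y) x 95 mm with a black top end, above a round steel barrel 14 mm thick, 45 mm long. Origin: centre of the barrel's lower end; z runs up the wand, the block spans z = 45 to 140 mm. A brass tip 6 mm thick stands out to z = -10 mm. Starts upright in the stand, barrel in the hole, block's shoulder on the stand's top; lift 60 mm or more straight up.
- tip (a point): The outermost point of the brass tip, on the wand's axis, 10 mm below the wand's origin when not pressed. Axes as the wand's.
- nose (a joint): How far the brass tip is pushed into the barrel, in m: 0 = fully out, 0.010 = fully in (hard stop). It is sprung: 1 N starts it moving, then 0.5 N more per mm (3.5 N half-way, 6 N fully in).
- stand: Fixed wooden block, 70 x 70 x 65 mm high, with an upright 19 mm square hole through its middle, in which the wand stands. Origin at the centre of its underside, z up. It may be at the left or the right of the sheet.
- tag: Fixed white tag, 50 x 50 x 6 mm, lying flat on the bench, with a black square code (28 x 28 mm) in the middle of its top. Origin at the centre of its underside.
- code (a point): The middle of the black code, on the top face of the tag, z up.
- rest: Fixed steel base with two grey cheeks, 110 x 130 mm, 70 mm high; the wooden plate with the silver sheet is hinged between the cheeks. Origin at the centre of its underside.
- sheet: Silver-coloured sheet, 90 x 80 x 3 mm, fixed centrally on a wooden plate 120 x 104 x 14 mm; both count as the sheet. The plate slopes by 8 to 26 degrees, down towards the robot's side, about the base's y axis; its stiff hinge (3 N m of friction) stays where it is. Origin on the hinge axis, 13 mm under the sheet's upper face; z square to the sheet, outward.
- spot (a point): The marked spot on the sheet's upper face: a dot in a blue ring 20 mm in diameter, 12 mm off the sheet's centre in its x and -12 mm in its y. z is the sheet's outward normal: it leans by the slope.
- jar: Bystander: small jar with blue cap, 52 mm in diameter, 65 mm high. Origin at the centre of its underside.
- weight: Bystander: brass weight with a knob, 44 mm in diameter, 50 mm high. Origin at the centre of its underside.
- graver: Bystander: hand tool 150 mm long with wooden handle, lying on the bench along its x.
Things that resemble listed ones, but are neither listed nor needed, are in the scene too. Of the things that look like the wand, the middle-sized one is meant.

How it is judged:
By the outcome, as a careful person would: the job done as asked, in the order asked, and still so for the second after the job is handed in, while the arm keeps its last pose, push and grip.
It also fails if it takes over 48 s, if anything falls off the work surface, if the arm or the gripper's body presses on something with over 40 N, if the wrist force passes 120 N, or if a joint passes its speed limit or range.

## Robot

A 6-joint arm with a two-finger parallel gripper is mounted at the origin on the work surface. World frame = base frame: x ahead of the robot, y to its left, z up, the work surface at z = 0. Lengths are in m, angles in rad, forces in N, time in s.
With the tool pointing down it reaches from about 0.275 to 0.875 m from the base axis. Payload 12.5 kg.
Tool frame: the origin (TCP) lies at the very end of the fingers, on their centre line; the grasp point (between the pads) lies 19 mm behind it; x points along the fingers, y is the direction in which the jaws open and shut, and the axes are right-handed (so a half turn about x gives the same grasp; the last joint's range is limited). The gripper opens to 85 mm and grips with 20 to 120 N. Pads are 22 mm wide; open, the fingers measure 114 mm over their backs; the gripper's body (76 mm by 85 mm) begins 54 mm behind the grasp point. The pads swing forward as they close: fully open they stand 13 mm farther back than shut.
Start: joints at [-1.332, 0.351, 1.652, -0, 1.139, -0.085], TCP at [0.175, -0.521, 0.231] pointing down, gripper open.
Joint ranges: [-2.75, 2.75], [-0.79, 2.1], [0.01, 2.65], [-1.57, 4.71], [0.07, 3.14], [-2.87, 2.87]. Speed limits (rad/s): [2.22, 2.22, 2.79, 3.14, 3.14, 3.14].

## Interface

Orientations are given as a 3x3 rotation matrix whose columns are the frame's x, y, z axes.
In Python, from bench import manip gives the robot as it stands. Calls block until the motion is done:
- manip.move_ptp(position, orientation): joint-space move of the TCP to a pose.
- manip.move_l(position, attitude=None, max_speed=0.15): straight line of the TCP; attitude=None keeps the orientation; max_speed is the mean speed in m/s.
- manip.move_j(angles): joint-space move.
- manip.set_gripper(opening, effort=None): opening from 0.0 (shut) to 1.0 (fully open); effort is the grip in N (None keeps the last); returns when the fingers have stopped.
- manip.dwell(seconds).
- manip.inverse_kinematics(position, orientation): joint angles nearest the present ones, or None.
- manip.grab_frame(name): name is "scene" or "top" or "wrist"; returns (picture, depth): 384x512x3 uint8, red, green, blue; 384x512 float32, m along the optical axis (not along the pixel's ray), 0 where there is no reading.
- manip.get_calibration(name): a dict with "camera_matrix" (3x3 intrinsics, pixels), "k1" (the pictures are not rectified: a ray, as slopes to the right and down, at radius r is drawn at 1 + k1 r^2 times it, then the intrinsics apply), "R" (3x3) and "t" (3): a world point X has camera coordinates R X + t. Camera axes: x right, y down, z forward; pixel columns grow to the right and rows downward; lengths in m; the calibration is good to about 2 mm. A picture is of the moment at which its call begins: read the wrist's pose just before it. get_calibration takes no time and is no camera call; for the wrist camera it gives the pose at the moment of the call.
A pose or a line that the arm cannot do raises manip.Unreachable and nothing moves.
- manip.sign_off(): hands the job in, once; it reports no verdict.
Trained networks look in the newest picture that a camera, given by its name, has taken for a name from the list of things; names that differ only in an ending like _2 or _b are one class to them, and where a whole thing is asked for, a point or a joint stands for the part that bears it (a point fixed in the world has none). Each returns a list of dicts, best first, with "confidence" (0 to 1); they miss things now and then, are a little off and sometimes report something else, mostly with a low value. They report only what shows in the picture. A call takes as long as a camera call. They do not tell look-alikes from the thing itself.
- manip.look_for(camera, name): "at" ([x, y, z] in m, in world coordinates, good to about 4 mm: the middle of the surface that is visible of it).
Readings, each from a call of its own:
- manip.current_time(): time.
- manip.current_qpos(): joint angles.
- manip.current_joint_vel(): joint speeds.
- manip.current_joint_torque(): joint torques, N m.
- manip.current_ee_pos(): TCP position.
- manip.current_tcp_rot(): TCP orientation.
- manip.current_force(): force on the tool from outside, world axes, zero at the start.
- manip.current_ft_torque(): the same for the moment, N m.
- manip.current_grip_width(): opening from 0.0 (shut) to 1.0 (fully open).
Only numpy, scipy, OpenCV 4.12 (cv2) and the standard library are available. Lean on these libraries where they do the work, as an engineer would, in place of code of your own. Each camera call takes 0.05 s, during which the arm holds its last target. There are 200 camera calls.

## Working session

There is one attempt and no reset: what is moved stays moved. The work goes in short steps, each a Python script; the robot and the scene stay as the last script left them, time stands still between calls to the robot, and variables do not carry over. Pictures are saved under pics/ and viewed, about 8 in all and at most 12, crops included, and the job is handed in when it is done.

```bash
mkdir -p pics; ls
cat > h.py <<'E'
import numpy as np, cv2
from bench import manip
def world(cam, pic_depth, uv, cal=None):
    c=cal or manip.get_calibration(cam); K=np.array(c["camera_matrix"]); 
    uv=np.atleast_2d(np.array(uv,float))
    p=cv2.undistortPoints(uv[:,None],K,np.array([c["k1"],0,0,0.]))[:,0]
    d=np.array([pic_depth[int(round(v)),int(round(u))] for u,v in uv])
    X=np.c_[p*d[:,None],d]
    return (X-np.array(c["t"]))@np.array(c["R"])
def cloud(cam,depth,cal=None):
    h,w=depth.shape; vv,uu=np.mgrid[:h,:w]
    c=cal or manip.get_calibration(cam); K=np.array(c["camera_matrix"])
    p=cv2.undistortPoints(np.c_[uu.ravel(),vv.ravel()].astype(float)[:,None],K,np.array([c["k1"],0,0,0.]))[:,0]
    d=depth.ravel()
    X=(np.c_[p*d[:,None],d]-np.array(c["t"]))@np.array(c["R"])
    X[d==0]=np.nan
    return X.reshape(h,w,3)
E
python3 - <<'E'
from h import *
for n in("scene","top"):
    im,d=manip.grab_frame(n); np.savez(f"{n}0.npz",im=im,d=d); cv2.imwrite(f"pics/{n}0.png",cv2.resize(im[:,:,::-1],(800,600)))
    for k in("wand","stand","tag","code","rest","sheet","spot","jar","weight","graver"):
        print(n,k,[(np.round(r["at"],3).tolist(),round(r["confidence"],2)) for r in manip.look_for(n,k)][:4])
print(manip.current_time())
E
```

```text
pics
scene wand [([0.569, 0.28, 0.137], 0.88), ([0.479, 0.299, 0.081], 0.76), ([0.502, 0.188, 0.153], 0.76)]
scene stand [([0.579, 0.28, 0.062], 0.69)]
scene tag [([0.472, -0.272, 0.006], 0.68)]
scene code [([0.47, -0.273, 0.004], 0.63)]
scene rest [([0.561, 0.018, 0.057], 0.95)]
scene sheet [([0.551, 0.0, 0.069], 0.86)]
scene spot [([0.55, 0.008, 0.071], 0.76)]
scene jar [([0.7, 0.218, 0.067], 0.83), ([0.548, 0.01, 0.069], 0.26)]
scene weight [([0.694, -0.176, 0.031], 0.56)]
scene graver [([0.417, -0.01, 0.018], 0.77)]
top wand [([0.553, 0.271, 0.153], 0.68), ([0.489, 0.184, 0.211], 0.64), ([0.684, 0.21, 0.067], 0.41)]
top stand [([0.544, 0.26, 0.069], 0.6), ([0.415, -0.014, 0.025], 0.54)]
top tag [([0.47, -0.267, 0.002], 0.68)]
top code [([0.473, -0.275, 0.004], 0.86)]
top rest [([0.533, 0.002, 0.066], 0.62)]
top sheet [([0.535, -0.003, 0.066], 0.85)]
top spot [([0.538, -0.002, 0.067], 0.84)]
top jar [([0.685, 0.214, 0.067], 0.85)]
top weight [([0.678, -0.18, 0.032], 0.79)]
top graver [([0.411, -0.01, 0.025], 0.84), ([0.551, 0.267, 0.152], 0.64), ([0.472, -0.271, 0.005], 0.37)]
1.1
```

View pics/scene0.png

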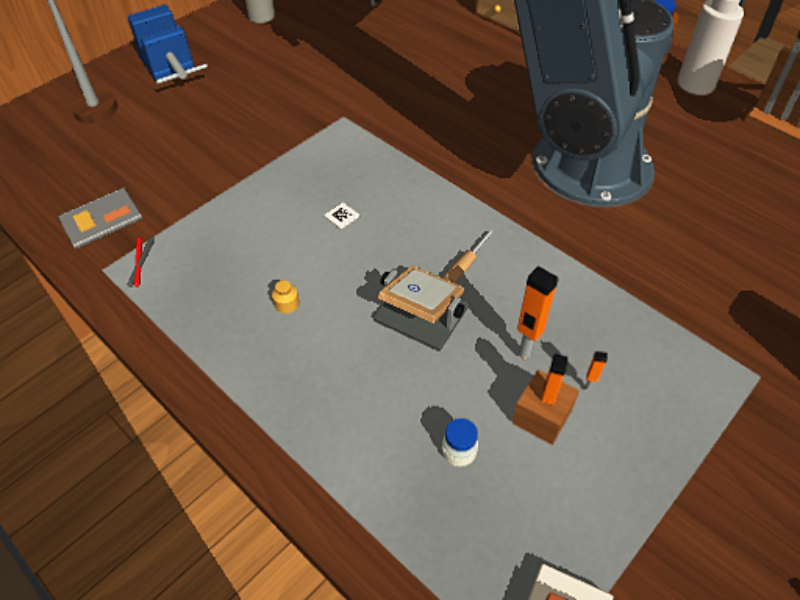

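View pics/top0.png

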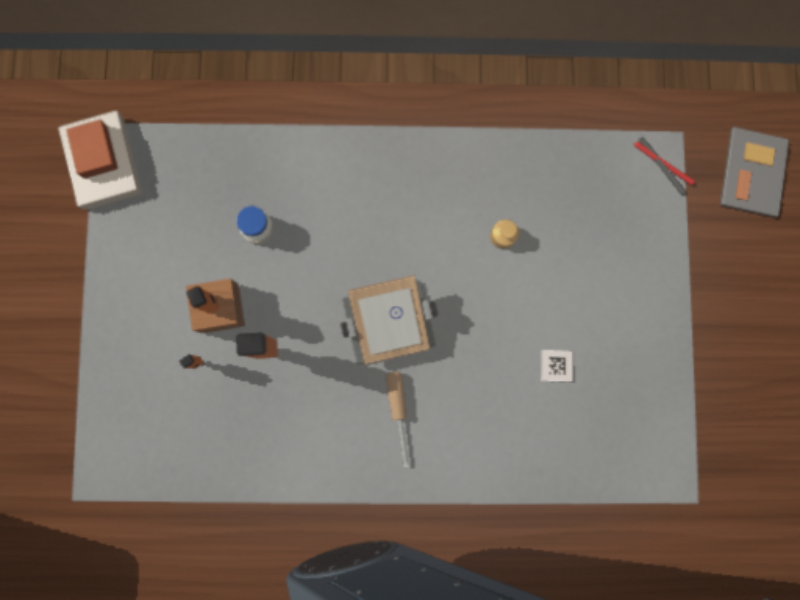

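Run:
```python
from h import *
for n in("scene","top"):
    z=np.load(n+"0.npz"); im=z["im"]; C=cloud(n,z["d"]); hsv=cv2.cvtColor(im,cv2.COLOR_RGB2HSV)
    H,S,V=hsv[...,0],hsv[...,1],hsv[...,2]
    box=(C[...,0]>.4)&(C[...,0]<.65)&(C[...,1]>.12)&(C[...,1]<.36)
    m=(box&(C[...,2]>.03)&(((V<45))|((S>215)&(V>120)))).astype(np.uint8)
    k,l,st,ce=cv2.connectedComponentsWithStats(m)
    for i in range(1,k):
        if st[i,4]>15:
            P=C[l==i]; print(n,"blob",ce[i].round(),st[i,4],"z",np.nanpercentile(P[:,2],[2,98]).round(3),"med",np.nanmedian(P,0).round(3))
            T=P[P[:,2]>np.nanpercentile(P[:,2],98)-.008]; print("   top med",T.mean(0).round(4),cv2.minAreaRect((T[:,:2]*1000).astype(np.float32)))
    for zz,nm,b in((.065,"stand",(C[...,0]>.5)),):
        T=C[box&b&(abs(C[...,2]-zz)<.006)]; r=cv2.minAreaRect((T[:,:2]*1000).astype(np.float32)); print(n,nm,len(T),r)
    # sheet plane
    s=(abs(C[...,0]-.54)<.04)&(abs(C[...,1])<.04)&(S<60)&(V>110)&(C[...,2]>.04)
    P=C[s]; c=np.median(P,0); 
    A=np.c_[P[:,:2]-c[:2],np.ones(len(P))]; x=np.linalg.lstsq(A,P[:,2],rcond=None)[0]; res=P[:,2]-A@x
    ok=abs(res)<.004; x=np.linalg.lstsq(A[ok],P[ok,2],rcond=None)[0]; nn=np.array([-x[0],-x[1],1]);nn/=np.linalg.norm(nn)
    print(n,"sheet",len(P),c.round(4),"n",nn.round(4),"slope",np.degrees(np.arccos(nn[2])).round(2),"az",np.degrees(np.arctan2(-nn[1],-nn[0])).round(1), "rms",res[ok].std())
    print("  rect",cv2.minAreaRect((P[ok,:2]*1000).astype(np.float32)))
    b=(H>105)&(H<130)&(S>90)&(abs(C[...,0]-.54)<.06)&(abs(C[...,1])<.06); print("  ring",b.sum(),C[b].mean(0).round(4), np.argwhere(b).mean(0))
print(manip.get_calibration("wrist")["R"],manip.get_calibration("wrist")["t"],manip.get_calibration("wrist")["camera_matrix"],manip.current_tcp_rot())
c=manip.get_calibration("wrist"); print("cam pos",-np.array(c["R"]).T@c["t"])
crop=np.load("scene0.npz")["im"][150:300,260:420]; cv2.imwrite("pics/crop.png",cv2.resize(crop[:,:,::-1],(640,600),interpolation=cv2.INTER_CUBIC))
```

```text
scene blob [343. 193.] 688 z [0.088 0.213] med [0.503 0.192 0.168]
   top med [0.493  0.1889 0.211 ] ((491.4320373535156, 188.59271240234375), (28.260175704956055, 37.08968734741211), 5.338700294494629)
scene blob [382. 234.] 129 z [0.043 0.105] med [0.475 0.302 0.086]
   top med [0.4725 0.2996 0.1026] ((472.519287109375, 300.3105163574219), (15.217228889465332, 16.280170440673828), 25.209014892578125)
scene blob [355. 242.] 275 z [0.071 0.162] med [0.568 0.279 0.135]
   top med [0.5607 0.2762 0.1598] ((559.39404296875, 275.3915710449219), (27.47864532470703, 18.838022232055664), 30.05832290649414)
scene stand 645 ((544.1517333984375, 249.968017578125), (109.5498046875, 111.9903335571289), 10.326086044311523)
scene sheet 468 [0.5393 0.0022 0.0697] n [-0.3679 -0.0908  0.9254] slope 22.27 az 13.9 rms 0.0012245414754033616
  rect ((539.8536376953125, 0.7835884094238281), (78.71065521240234, 78.69339752197266), 2.206663131713867)
  ring 18 [ 0.5471 -0.0085  0.0717] [184.         264.72222222]
top blob [128. 191.] 18 z [0.153 0.16 ] med [0.551 0.265 0.157]
   top med [0.5536 0.2656 0.1571
[... 367 characters left out ...]
15534973144531), (78.63872528076172, 79.41698455810547), 1.5341753959655762)
  ring 0 [nan nan nan] [nan nan]
[[ 3.16977666e-01 -9.48432931e-01 -3.67442219e-04]
 [-9.09198485e-01 -3.03975276e-01  2.84529695e-01]
 [-2.69969025e-01 -8.98554807e-02 -9.58667157e-01]] [-0.55052058 -0.03623379  0.37954557] [[331.4887613    0.         251.14726241]
 [  0.         331.4887613  195.68395077]
 [  0.           0.           1.        ]] [[ 6.58503990e-06  3.18173304e-01 -9.48032567e-01]
 [-3.97672460e-06 -9.48032567e-01 -3.18173304e-01]
 [-1.00000000e+00  5.86524833e-06 -4.97754468e-06]]
cam pos [ 0.24402457 -0.49904177  0.37396518]<stdin>:21: RuntimeWarning: Mean of empty slice.
  ret = um.true_divide(
```

View pics/crop.png

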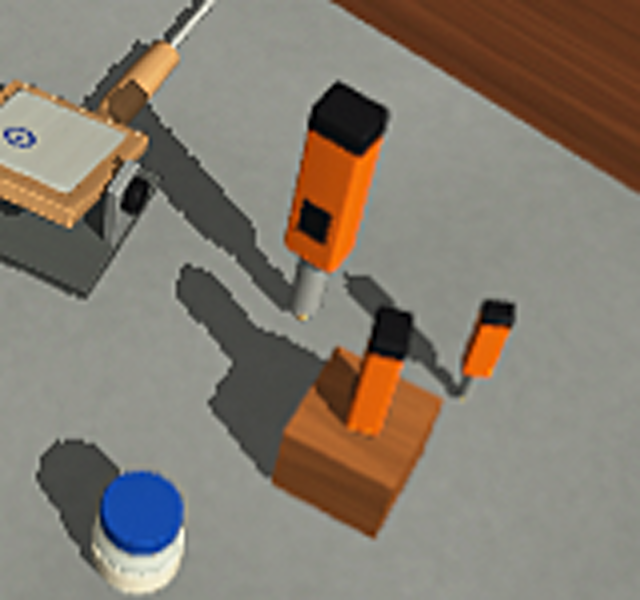

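Candidates for the tester, in scene pixels: large free-standing (343,193), small (382,234), and the one in the stand (355,242). Their heights are 0.21, 0.10 and 0.095 + stand, so the one in the stand is the middle-sized one; the crop confirms it. Next I move, with a closer wrist look at the sheet and then at the wand.

```bash
cat >> h.py <<'E'
def down(yaw):  # tool pointing down, jaw axis y at angle yaw
    y=np.array([np.cos(yaw),np.sin(yaw),0]); x=np.array([0,0,-1.]); return np.c_[x,y,np.cross(x,y)]
E
python3 - <<'E'
from h import *
def snap(n,tag):
    cal=manip.get_calibration("wrist"); im,d=manip.grab_frame("wrist"); np.savez(f"{tag}.npz",im=im,d=d,**{k:np.array(v) for k,v in cal.items()})
    cv2.imwrite(f"pics/{tag}.png",cv2.resize(im[:,:,::-1],(640,480)))
manip.move_ptp([0.53,0,0.26],down(-1.4)); manip.dwell(.3); snap(0,"wsheet")
for k in("spot","sheet","wand"): print(k,[(np.round(r["at"],4).tolist(),round(r["confidence"],2)) for r in manip.look_for("wrist",k)])
manip.move_ptp([0.5,0.2726,0.30],down(-1.4)); manip.dwell(.3); snap(0,"wwand")
for k in("stand","wand"): print(k,[(np.round(r["at"],4).tolist(),round(r["confidence"],2)) for r in manip.look_for("wrist",k)])
print(manip.current_time(),manip.current_qpos())
a=cv2.imread("pics/wsheet.png");b=cv2.imread("pics/wwand.png")
cv2.imwrite("pics/pair.png",cv2.resize(np.hstack([a,b]),(800,300)))
for s in("wsheet","wwand"):
    z=dict(np.load(s+".npz")); im=z["im"]; C=cloud("wrist",z["d"],z); hsv=cv2.cvtColor(im,cv2.COLOR_RGB2HSV); H,S,V=hsv[...,0],hsv[...,1],hsv[...,2]
    if s=="wsheet":
        b=((H>105)&(H<130)&(S>90)&(np.linalg.norm(C-[.545,-.005,.07],axis=2)<.05)).astype(np.uint8)
        pts=np.argwhere(b)[:,::-1].astype(np.float32); e=cv2.minEnclosingCircle(pts); print("ring",len(pts),e,C[b>0].mean(0).round(4),world("wrist",z["d"],[e[0]],z).round(4))
        m=(S<70)&(V>100)&(np.linalg.norm(C-[.54,0,.068],axis=2)<.055)&(C[...,2]>.04); P=C[m]; c=P.mean(0)
        for _ in range(4):
            n=np.linalg.svd(P-P.mean(0),full_matrices=False)[2][2]; n*=np.sign(n[2]); r=(P-P.mean(0))@n; P=P[abs(r)<.0025]
        print("plane",len(P),P.mean(0).round(4),n.round(4),np.degrees(np.arccos(n[2])),np.degrees(np.arctan2(-n[1],-n[0])),r.std())
    else:
        m=(np.linalg.norm(C[...,:2]-[.557,.273],axis=2)<.045)&(C[...,2]>.148)&(C[...,2]<.17); P=C[m]; print("wand top",len(P),P.mean(0).round(4),cv2.minAreaRect((P[:,:2]*1000).astype(np.float32)))
        m=(np.linalg.norm(C[...,:2]-[.557,.273],axis=2)<.045)&(abs(C[...,2]-.11)<.03); P=C[m]; print("wand mid",len(P),P.mean(0).round(4))
        m=(np.linalg.norm(C[...,:2]-[.557,.273],axis=2)<.06)&(abs(C[...,2]-.065)<.005); P=C[m]; print("stand",len(P),cv2.minAreaRect((P[:,:2]*1000).astype(np.float32)))
E
```

```text
spot [([0.548, 0.0054, 0.0708], 0.98)]
sheet [([0.5443, -0.0002, 0.0706], 0.69)]
wand [([0.4958, 0.1697, 0.1364], 0.87)]
stand [([0.5639, 0.2794, 0.0651], 0.94)]
wand [([0.5545, 0.2726, 0.1586], 0.92), ([0.4758, 0.3002, 0.1017], 0.71), ([0.4983, 0.1973, 0.1982], 0.62)]
5.3833 [4.16897674e-01 3.26417301e-01 1.51285326e+00 1.66904703e-05
 1.30231365e+00 1.81731898e+00]
ring 37 ((262.5, 157.0), 9.013978004455566) [ 0.5476 -0.0096  0.0719] [[ 0.5464 -0.0097  0.0692]]
plane 5588 [5.384e-01 5.000e-04 6.910e-02] [-0.3681 -0.0893  0.9255] 22.25441055986742 13.631947153004367 0.000663339037327243
wand top 783 [0.5582 0.2743 0.16  ] ((557.8714599609375, 274.13720703125), (26.63526725769043, 20.392576217651367), 25.838869094848633)
wand mid 8 [0.5692 0.2805 0.1027]
stand 3331 ((557.8638305664062, 274.06243896484375), (69.81629180908203, 69.9336166381836), 10.479654312133789)
```

View pics/pair.png

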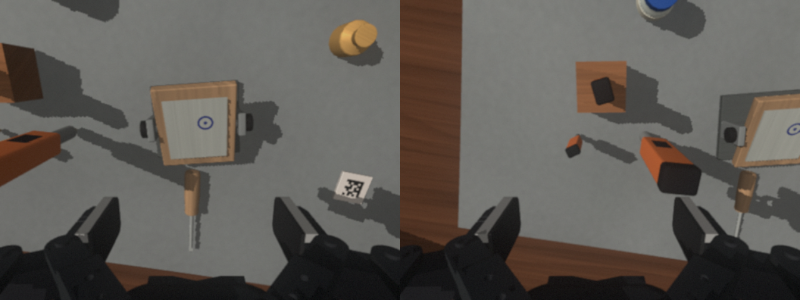

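Wand top is at (0.558,0.274), with its 26 mm side at 25.8°. I'll grip its 20 mm faces with the jaw axis at -64°, which stays clear of both look-alikes.

Run:
```python
from h import *
for s in("wsheet","top0","scene0"):
    z=dict(np.load(s+".npz")); n={"w":"wrist","t":"top","s":"scene"}[s[0]]; C=cloud(n,z["d"],z if n=="wrist" else None); g=cv2.cvtColor(z["im"],cv2.COLOR_RGB2GRAY)
    near=(np.linalg.norm(C[...,:2]-[.4715,-.272],axis=2)<.045)
    m=near&(g>np.median(g[near])+25); P=C[m]; print(s,m.sum(),cv2.minAreaRect((P[:,:2]*1000).astype(np.float32)))
Y=np.radians(25.84-90); R=down(Y); p=np.array([.558,.2742,.101])
manip.move_ptp(p+[0,0,.13],R); manip.move_l(p,max_speed=.12)
manip.set_gripper(0.0,60); print("grip",manip.current_grip_width(),manip.current_ee_pos(),manip.current_force())
manip.move_l(p+[0,0,.03],max_speed=.05); manip.move_l(p+[0,0,.21],max_speed=.2); manip.dwell(.2)
print(manip.current_grip_width(),manip.current_force(),manip.current_time())
im,d=manip.grab_frame("scene"); np.savez("lift.npz",im=im,d=d)
cal=manip.get_calibration("wrist"); iw,dw=manip.grab_frame("wrist"); np.savez("liftw.npz",im=iw,d=dw,**{k:np.array(v) for k,v in cal.items()})
cv2.imwrite("pics/lift.png",cv2.resize(np.hstack([cv2.resize(im[80:272,230:486],(512,384)),iw])[:,:,::-1],(800,300)))
```

```text
wsheet 838 ((473.405029296875, -271.8971252441406), (50.438846588134766, 42.822635650634766), 87.78495025634766)
top0 283 ((469.4858093261719, -272.07330322265625), (49.92964553833008, 48.82709503173828), 89.04472351074219)
scene0 158 ((469.7074279785156, -270.9478759765625), (52.767791748046875, 56.28531265258789), 88.08377838134766)
grip 0.2308512160710214 [0.55808262 0.2742157  0.10114864] [-0.04872385 -0.25816197  2.417744  ]
0.22434837144956132 [ 0.64331163  0.24374181 -1.25737881] 9.675
```

View pics/lift.png

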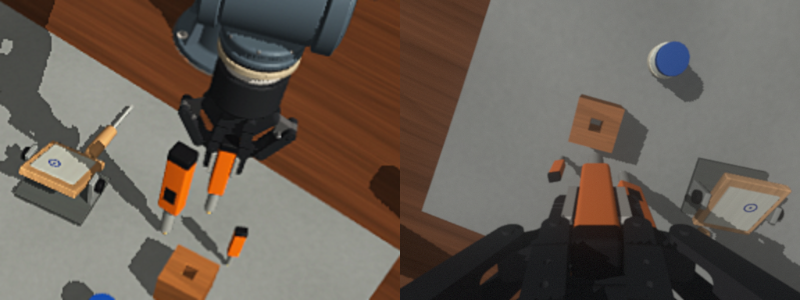

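```bash
cat >> h.py <<'E'
def wandcheck(z,p,R,cam="wrist"):
    C=cloud(cam,z["d"],z if cam=="wrist" else None); T=(C-p)@R  # tool frame coords
    f=(abs(T[...,1])<.03)&(abs(T[...,2])<.03)
    for a,b in((-.0,.015),(.015,.03),(.038,.05),(.05,.06),(.06,.07),(.07,.08),(.08,.095)):
        P=T[f&(T[...,0]>a)&(T[...,0]<b)]
        if len(P)>2: print(cam,a,len(P),"y mid",((P[:,1].max()+P[:,1].min())/2*1000).round(1),"w",(np.ptp(P[:,1])*1000).round(1),"z near %.1f med %.1f mm"%(P[:,2].min()*1000,np.median(P[:,2])*1000))
    P=T[f&(T[...,0]>.03)]; 
    if len(P): print("farthest x",np.percentile(P[:,0],[99,100]))
E
python3 - <<'E'
from h import *
c=np.array([.4708,-.2718,.006]); R=down(-1.4)
manip.move_ptp(c+[0,0,.25],R); manip.move_l(c+[0,0,.05+.091],max_speed=.12); manip.dwell(.4)
cal=manip.get_calibration("wrist"); p=manip.current_ee_pos();Rr=manip.current_tcp_rot(); iw,dw=manip.grab_frame("wrist")
z=dict(im=iw,d=dw,**{k:np.array(v) for k,v in cal.items()}); wandcheck(z,p,Rr)
im,d=manip.grab_frame("scene"); np.savez("tag.npz",im=im,d=d); wandcheck(dict(d=d),p,Rr,"scene")
it,dt=manip.grab_frame("top"); np.savez("tagt.npz",im=it,d=dt)
print(p,manip.current_force(),manip.current_time(),manip.current_grip_width())
for cam in("wrist","scene"): print([(np.round(r["at"],4).tolist(),round(r["confidence"],2)) for r in manip.look_for(cam,"tip")],[(np.round(r["at"],4).tolist(),round(r["confidence"],2)) for r in manip.look_for(cam,"code")])
cv2.imwrite("pics/tag.png",cv2.resize(np.hstack([cv2.resize(im[60:210,140:340],(512,384),interpolation=cv2.INTER_CUBIC),iw])[:,:,::-1],(800,300)))
E
```

```text
wrist -0.0 452 y mid 0.6 w 19.9 z near -13.8 med -13.0 mm
wrist 0.015 349 y mid 0.5 w 19.8 z near -13.9 med -13.1 mm
wrist 0.05 60 y mid 0.2 w 10.9 z near -7.5 med -6.6 mm
wrist 0.06 88 y mid 0.1 w 12.8 z near -7.4 med -6.4 mm
wrist 0.07 78 y mid 0.1 w 13.4 z near -7.2 med -6.3 mm
farthest x [0.14770518 0.14846095]
scene -0.0 39 y mid -0.1 w 20.9 z near -15.4 med -12.2 mm
scene 0.015 40 y mid -1.1 w 20.0 z near -16.4 med -12.3 mm
scene 0.038 13 y mid -3.6 w 8.2 z near -9.6 med -5.5 mm
scene 0.05 12 y mid -2.3 w 7.7 z near -12.0 med -7.0 mm
scene 0.06 13 y mid -2.2 w 11.4 z near -7.3 med -4.9 mm
scene 0.07 10 y mid -1.1 w 11.7 z near -8.2 med -5.8 mm
scene 0.08 3 y mid -1.6 w 5.7 z near -5.5 med -5.2 mm
farthest x [0.14982309 0.15092583]
[ 0.47083288 -0.27181316  0.14716432] [ 0.04238764 -0.23510652 -2.00714994] 13.3833 0.22645064778788257
[] [([0.4716, -0.2712, 0.006], 0.93)]
[] [([0.4709, -0.2728, 0.0057], 0.53)]
```

View pics/tag.png

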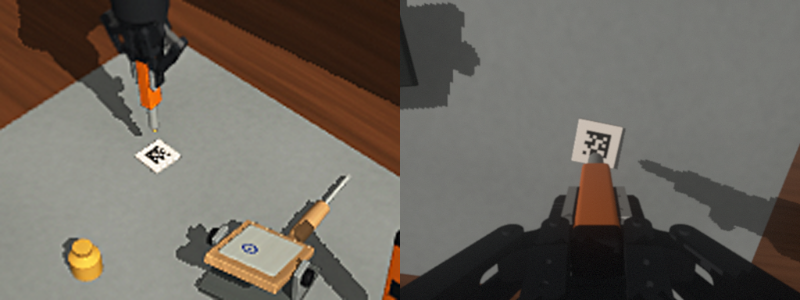

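Run:
```python
from h import *
t0=manip.current_time(); manip.dwell(2.6); print("held",t0,manip.current_time(),manip.current_ee_pos(),manip.current_joint_vel().__abs__().max() if hasattr(manip.current_joint_vel(),'__abs__') else '')
z=dict(np.load("wsheet.npz")); im=z["im"]; C=cloud("wrist",z["d"],z); hsv=cv2.cvtColor(im,cv2.COLOR_RGB2HSV); H,S,V=hsv[...,0],hsv[...,1],hsv[...,2]
n=np.array([-.3681,-.0893,.9255]); p0=np.array([.5384,.0005,.0691])
d=(C-p0)@n; on=(abs(d)<.004)&(np.linalg.norm(C-p0,axis=2)<.075)
def ray(uv):
    q=cv2.undistortPoints(np.array(uv,float).reshape(-1,1,2),z["camera_matrix"],np.array([z["k1"],0,0,0.]))[:,0]; D=np.c_[q,np.ones(len(q))]@z["R"]; o=-z["R"].T@z["t"]
    return o+D*(((p0-o)@n)/(D@n))[:,None]
h=np.array([-n[0],-n[1],0]);h/=np.linalg.norm(h); x=h*n[2]+np.array([0,0,1])*np.hypot(n[0],n[1]); y=np.cross(n,x)
print("axes ok",x@n,y)
b=on&(H>100)&(H<135)&(S>80); W=ray(np.argwhere(b)[:,::-1]); Q=np.c_[(W-p0)@x,(W-p0)@y]
r=cv2.minEnclosingCircle((Q*1000).astype(np.float32)); e=cv2.fitEllipse((Q*1000).astype(np.float32))
print("ring",len(Q),Q.mean(0)*1000,r,e); 
m=on&(S<75)&(V>90)
m=cv2.morphologyEx(m.astype(np.uint8),cv2.MORPH_CLOSE,np.ones((9,9))); k,l,st,ce=cv2.connectedComponentsWithStats(m); i=1+st[1:,4].argmax()
W=ray(np.argwhere(l==i)[:,::-1]); Q2=np.c_[(W-p0)@x,(W-p0)@y]; q=cv2.minAreaRect((Q2*1000).astype(np.float32)); print("sheet rect",q,"mean",Q2.mean(0)*1000)
for c2 in (np.array(r[0]),np.array(e[0]),np.array(q[0])+[12,-12],Q2.mean(0)*1000+[12,-12]): print((p0+x*c2[0]/1000+y*c2[1]/1000).round(4))
```

```text
held 13.5833 16.1833 [ 0.47081921 -0.27181267  0.14700345] 0.0017114868103625782
axes ok -6.002005588968976e-17 [-2.35763971e-01  9.71833345e-01  1.38777878e-17]
ring 60 [  6.55933023 -12.17936944] ((6.423151016235352, -11.711845397949219), 9.617951393127441) ((6.3514275550842285, -11.746418952941895), (17.76837730407715, 18.109338760375977), 173.0120391845703)
sheet rect ((-5.184558868408203, 0.07957077026367188), (93.00928497314453, 81.43587493896484), 0.0031055109575390816) mean [-1.13263165  0.00928672]
[ 0.5469 -0.0095  0.0715]
[ 0.5469 -0.0095  0.0715]
[ 0.5473 -0.0096  0.0717]
[ 0.551  -0.0088  0.0732]
```

```bash
cat >> h.py <<'E'
n=np.array([-.3681,-.0893,.9255]); n/=np.linalg.norm(n); SPOT=np.array([.547,-.0093,.0716])
_h=np.array([-n[0],-n[1],0]);_h/=np.linalg.norm(_h); ys=np.cross([0,0,1.],_h); RS=np.c_[-n,-ys,np.cross(-n,-ys)]
def at(g): return SPOT+n*(.091+g)   # tip g above spot
def force(k=12):
    F=[]
    for _ in range(k): F.append(np.array(manip.current_force())); manip.dwell(.01)
    F=np.array(F); return F.mean(0),(F@n).mean(),(F@n).std()
E
python3 - <<'E'
from h import *
p=np.array(manip.current_ee_pos()); manip.move_l(p+[0,0,.1],max_speed=.2)
manip.move_ptp(at(.06),RS); manip.move_l(at(.012),max_speed=.08); manip.dwell(.4)
print(force(),(np.array(manip.current_ee_pos())-at(.012))*1000,manip.current_time())
cal=manip.get_calibration("wrist"); p=manip.current_ee_pos();Rr=manip.current_tcp_rot(); iw,dw=manip.grab_frame("wrist")
z=dict(im=iw,d=dw,**{k:np.array(v) for k,v in cal.items()}); wandcheck(z,p,Rr)
print("axis err deg",np.degrees(np.arccos(min(1,-Rr[:,0]@n))))
C=cloud("wrist",dw,z); d=(C-SPOT)@n; m=(abs(d)<.005)&(np.linalg.norm(C-SPOT,axis=2)<.04); P=C[m]
for _ in range(3):
    nn=np.linalg.svd(P-P.mean(0),full_matrices=False)[2][2]; nn*=np.sign(nn[2]); r=(P-P.mean(0))@nn; P=P[abs(r)<.002]
print("plane now",len(P),nn,"offset mm",((SPOT-P.mean(0))@nn*1000))
im,_=manip.grab_frame("scene"); it,_=manip.grab_frame("top")
cv2.imwrite("pics/pre.png",cv2.resize(np.hstack([cv2.resize(im[135:225,205:325],(512,384),interpolation=cv2.INTER_CUBIC),cv2.resize(iw[60:300,120:440],(512,384),interpolation=cv2.INTER_CUBIC)])[:,:,::-1],(800,300)))
E
```

```text
(array([-0.32225735, -0.33723895, -1.67558372]), np.float64(-1.4019986949202934), np.float64(0.5152990004500358)) [ 0.02284638 -0.00175432  0.11118825] 19.0667
wrist -0.0 454 y mid 0.6 w 19.9 z near -13.7 med -13.0 mm
wrist 0.015 346 y mid 0.6 w 19.9 z near -13.7 med -13.0 mm
wrist 0.05 55 y mid 0.3 w 9.6 z near -7.2 med -6.5 mm
wrist 0.06 88 y mid 0.3 w 12.7 z near -7.5 med -6.2 mm
wrist 0.07 79 y mid 0.3 w 13.3 z near -7.3 med -6.3 mm
wrist 0.08 5 y mid -2.9 w 7.1 z near -6.9 med -5.4 mm
farthest x [0.10596745 0.10757372]
axis err deg 0.010987485705405324
plane now 5562 [-0.36342676 -0.09902396  0.9263451 ] offset mm 0.016537981564023266
```

View pics/pre.png

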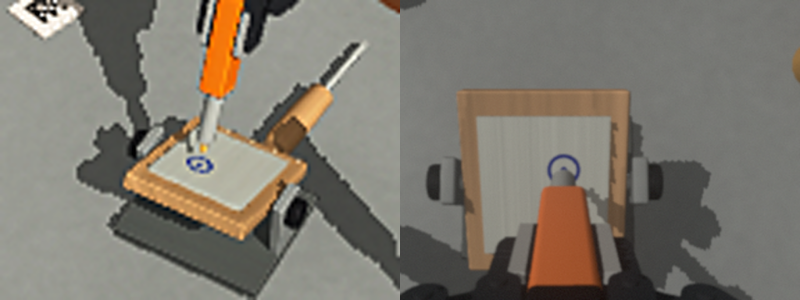

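Run:
```python
from h import *
F0=force(40)[1]; print("F0",F0); D=[]
for g in (4,2.5,1.5,.5,-.5,-1.5,-2.5,-3.5):
    manip.move_l(at(g/1000),max_speed=.01); manip.dwell(.15)
    f,a,s=force(30); ga=(np.array(manip.current_ee_pos())-at(0))@n*1000; D.append((ga,a-F0)); print("g %.2f  F %.2f sd %.2f"%(ga,a-F0,s))
    if a-F0>3.2: break
D=np.array(D); c=np.linspace(-4,4,161); err=[((np.where(D[:,0]<k,1+.5*(k-D[:,0]),0)-D[:,1])**2).sum() for k in c]
print("contact g0",c[np.argsort(err)[:6]],min(err),manip.current_time())
```

```text
F0 -1.5386336533618892
g 4.03  F 0.02 sd 0.54
g 2.50  F -0.03 sd 0.46
g 1.52  F -0.02 sd 0.53
g 0.50  F 0.04 sd 0.53
g -0.47  F 1.34 sd 0.55
g -1.50  F 1.86 sd 0.52
g -2.49  F 2.09 sd 0.56
g -3.48  F 2.82 sd 0.63
contact g0 [ 0.05  0.1   0.    0.15 -0.05  0.2 ] 0.05128528188905048 25.5
```

Run:
```python
from h import *
manip.move_l(at(-.0049),max_speed=.01); manip.dwell(.3)
f,a,s=force(60); p=np.array(manip.current_ee_pos());Rr=manip.current_tcp_rot(); print("g",(p-at(0))@n*1000,"F",a+1.52,f)
cal=manip.get_calibration("wrist"); iw,dw=manip.grab_frame("wrist")
z=dict(im=iw,d=dw,**{k:np.array(v) for k,v in cal.items()}); wandcheck(z,p,Rr)
C=cloud("wrist",dw,z); d=(C-SPOT)@n; S=cv2.cvtColor(iw,cv2.COLOR_RGB2HSV)[...,1]; m=(abs(d)<.004)&(S<75)&(np.linalg.norm(C-SPOT,axis=2)<.06)&((C-SPOT)@-RS[:,2]>.006); P=C[m]
for _ in range(3):
    nn=np.linalg.svd(P-P.mean(0),full_matrices=False)[2][2]; nn*=np.sign(nn[2]); r=(P-P.mean(0))@nn; P=P[abs(r)<.002]
print("plane",len(P),nn,"vs n deg",np.degrees(np.arccos(nn@n)),"offset mm",((SPOT-P.mean(0))@nn*1000))
im,_=manip.grab_frame("scene"); print(manip.current_time(),manip.current_grip_width(),abs(np.array(manip.current_joint_vel())).max())
cv2.imwrite("pics/end.png",cv2.resize(np.hstack([cv2.resize(im[135:225,205:325],(512,384),interpolation=cv2.INTER_CUBIC),cv2.resize(iw[60:300,120:440],(512,384),interpolation=cv2.INTER_CUBIC)])[:,:,::-1],(800,300)))
```

```text
g -4.908224405496211 F 3.4967216703649404 [-1.00084634 -0.18338717  1.72010346]
wrist -0.0 453 y mid 0.6 w 19.8 z near -13.8 med -13.0 mm
wrist 0.015 348 y mid 0.5 w 19.9 z near -13.7 med -13.0 mm
wrist 0.05 58 y mid 0.3 w 10.9 z near -7.5 med -6.7 mm
wrist 0.06 86 y mid 0.3 w 12.7 z near -7.4 med -6.5 mm
wrist 0.07 80 y mid 0.2 w 13.4 z near -7.5 med -6.4 mm
wrist 0.08 5008 y mid 0.0 w 60.0 z near -30.0 med -8.3 mm
farthest x [0.08913814 0.09059808]
plane 4198 [-0.36735772 -0.08943048  0.92577022] vs n deg 0.04586827233608375 offset mm -0.13626704333884726
26.6917 0.22786972023813767 0.0019498723473439345
```

View pics/end.png

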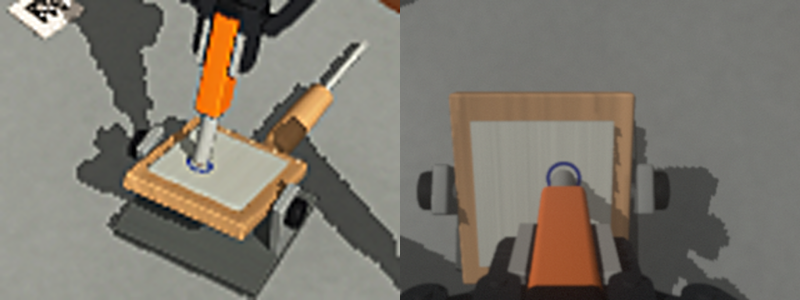

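The tip sits inside the ring at scene-crop (200,165). The slope has not changed and the force is 3.5 N, so I'm handing in.

```bash
python3 -c "
from bench import manip
print(manip.sign_off(), manip.current_time())"
```

```text
the job is handed in; nothing more can be done
the job is handed in; nothing more can be done
```

I took the middle-sized tester out of the stand and held it pointing straight down, with its tip about 5 cm above the middle of the code, for more than 2.6 s. I then pressed it square onto the blue ringed spot and handed the job in while still holding it there, at about 27 s on the robot's clock.

**Last checks:**
- **Press:** the force was 3.50 N against 3.5 N for half-way. I found the contact point from a fit to the force, and the arm sits 5.0 mm past it. The brass tip's travel itself was worked out this way, not seen directly.
- **Angle:** the tool axis was within 0.02° of the sheet normal I measured just before pressing. The wand sits within about 0.5° of straight in the grip.
- **Sheet:** its slope was 22.2° at the end, within 0.05° of the first measurement.
- **Position:** the tip is inside the ring in both camera views.

**Disagreed or missed:**
- One measurement of the sheet plane just before contact differed by about 0.6°. I put that down to the wand and its shadow being in the measured area; the final, cleaner fit agreed with the first.
- The wrist camera's trained network placed the spot about 15 mm off in y. I used my own fit of the ring, which agreed with the sheet's outline and stated offsets.
- The network could not find the tip when I asked for it at the tag.

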